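# Release a jammed tray through the access slot

## Task

The tray of the grey test unit is locked shut. Lift the screwdriver out of its wooden block, reach down with its shaft through the slot in the unit's top, feel lightly along the hidden ledge for the pocket that holds the spring catch, and press the catch down until the tray springs out. Then stand the screwdriver back in its block, fully home; be gentle with the unit (its catch and ledge must never take more than 20 N), and do not disturb the other things on the bench.

Things in the scene. Friction and masses are not known exactly. Their poses are not given: they have to be found in the camera images.
- unit: Grey painted steel test unit, 160 (x) x 150 (y) x 90 mm, fixed to the bench. Origin: centre of its underside; z up; its front, with the aluminium tray front in it, faces -x. Nothing on the front can be gripped.
- unit_slot (a point): Centre of the mouth of the access slot in the unit's top, level with the top face (90 mm above the bench), 35 mm behind the unit's centre. Axes as the unit's: the slot is 10 mm wide along x and 38 mm long along y; the top plate is 6 mm thick.
- unit_ledge (a point): Point 22 mm straight below the slot's centre, level with the hidden rigid flat ledge under the slot. Somewhere along the ledge is one pocket, 9 mm long in the unit's y and 14 mm in x, on the slot's centre line, its centre up to 13 mm to either side of this point along y, elsewhere every time. Only there can a tip get more than 22 mm under the top face.
- unit_catch (a point): Point 30 mm straight below the slot's centre, level with the top of the spring catch in the pocket (the catch is as far off along y as the pocket). It resists with 4 N at first, 6 N when pressed 7 mm, plus 0.6 N per 10 mm/s of speed. Pressed 7 to 8 mm (tip 37 to 38 mm under the top face) it lets the tray go; it stops hard at 12 mm.
- tray (a joint): How far the tray has come out of the unit's front, m: 0 shut, 0.045 fully out. When the catch lets go, a spring drives it out by itself to 0.045 toward the unit's -x and holds it there.
- screwdriver: Short screwdriver, 168 mm long, 70 g, standing tip down in the block: round handle 23 mm in diameter and 85 mm long (its upper half), plain round shaft 6 mm in diameter and 84 mm long with a blunt tip. Its own -y axis runs from handle to tip (straight down as it stands); the origin lies half way along, on the surface of the handle, 11.5 mm off the axis.
- screwdriver_tip (a point): The tip of the screwdriver's shaft, on its axis; the end of the handle is 168 mm from it along the axis.
- tool_block: Pale wooden block, 75 x 75 x 90 mm, fixed to the bench, with one upright hole. Origin: centre of its underside.
- block_hole (a point): Centre of the mouth of the block's hole, level with its top, 90 mm above the bench. The hole is 11 mm in diameter with a 2 mm chamfer and goes right through. With the screwdriver home the underside of its handle rests on the block and the tip is 83 mm below this point.
- tape_measure: Tape measure, 62 x 77 x 35 mm, lying loose; a bystander. Origin: centre of its underside.
- gear: Steel gear wheel, 62 mm in diameter, 20 mm thick, lying loose; a bystander. Origin: centre of its underside.
- solder_spool: Spool of solder, 60 mm in diameter, 42 mm high, standing loose; a bystander. Origin: centre of its underside.
Mind the look-alikes: they are no part of the job. Leave any blue or purple look-alike of the tool_block alone.

How it is judged (in metres and radians):
On the way, in this order (a step that is already met when the one before it is completed fails the run):
1. the screwdriver is lifted clear of its block (z of screwdriver_tip in the frame of block_hole above 0 m), for 0.1 s.
2. its tip is in the slot, at least 12 mm under the unit's top, with the tray still shut (z of screwdriver_tip in the frame of unit_slot below -0.012 m and horizontal distance between screwdriver_tip and unit_slot below 0.02 m and value of joint tray below 0.005 m), for 0.1 s.
3. the tray springs out while the tip is still in the slot (z of screwdriver_tip in the frame of unit_slot below -0.012 m and horizontal distance between screwdriver_tip and unit_slot below 0.02 m and value of joint tray above 0.03 m), for 0.1 s.
At the end, for the whole second after the job is handed in: The tray stands out by more than 30 mm; the screwdriver stands in the block's hole at rest, tip down, at least 78 mm deep (5 mm or less from home), within 8 mm of the hole's axis and 0.12 rad of upright; tape measure, gear and spool are within 20 mm of where they were (value of joint tray above 0.03 m and horizontal distance between screwdriver_tip and block_hole below 0.008 m and z of screwdriver_tip in the frame of block_hole below -0.078 m and angle between screwdriver's own y axis and vertical below 0.12 rad and linear speed of screwdriver below 0.02 m/s and distance of each of tape_measure, gear, solder_spool from where it was at the start of the episode below 0.02 m); the robot touches nothing.
It fails at once if the screwdriver presses on the unit or its catch with more than 20 N (contact force between screwdriver and unit above 20 N).
It fails at once if fingers or arm press on the unit with more than 20 N (contact force between any of the fingers, the arm and unit above 20 N).
It fails at once if a bystander is shifted by more than 30 mm (distance of any of tape_measure, gear, solder_spool from where it was at the start of the episode above 0.03 m).
It also fails if it takes over 67 s, if anything falls off the work surface, if the arm or the gripper's body presses on something with over 40 N, if the wrist force passes 120 N, or if a joint passes its speed limit or range.

## Robot

A 7-joint arm with a two-finger parallel gripper is mounted at the origin on a cart in front of the work surface, level with it; the furniture and walls round the work are solid. World frame = base frame: x ahead of the robot, y to its left, z up, the work surface at z = 0. Lengths are in m, angles in degrees, forces in N, time in s.
With the tool pointing down it reaches from about 0.4 to 0.9 m from the base axis. Payload 5.5 kg.
Tool frame: the origin (TCP) lies at the very end of the fingers, on their centre line; the grasp point (between the pads) lies 19 mm behind it; z points along the fingers, y is the line along which they close (so a half turn about z gives the same grasp; the last joint's range is limited). The gripper opens to 85 mm and grips with 20 to 120 N. Pads are 22 mm wide; open, the fingers measure 114 mm over their backs; the gripper's body (76 mm by 85 mm) begins 54 mm behind the grasp point. The pads swing forward as they close: fully open they stand 13 mm farther back than shut.
Start: joints at [83.033, 28.699, -24.465, 88.831, 12.651, 65.22, -12.049], TCP at [0.244, -0.602, 0.231] pointing down, gripper open.
Joint ranges: [-164.97, 164.97], [-17.58, 116.51], [-87.97, 89.64], [11.32, 138.91], [-80.73, 260.73], [10.89, 115.49], [-147.41, 147.41]. Speed limits (degrees/s): [147.25, 147.25, 180, 180, 180, 180, 180].

## Interface

Orientations are given as a 3x3 rotation matrix whose columns are the frame's x, y, z axes.
In Python, from workcell import state, capture, camera_info, finish_job gives the robot as it stands. The module is installed in compiled form; this text tells all that it offers.
- The arm moves only by the shell command python3 -m creep 'ROWS' [FORCE]. ROWS is JSON, a list that holds one entry, the list of rows, each a list of 7 numbers: the turn, a rotation vector about the tool's x, y, z in degrees, then the shift along the tool's x, y, z in cm, then the opening, from 0 (shut) to 1 (fully open). In form: [[[wx, wy, wz, x, y, z, claw], ...]]. A call has 1 to 8 rows; each row shifts and turns the commanded pose from where the row before left it, along the tool's axes as they then stand; what a row does not reach is not made up. A row lasts 1/12 s, in which the tool goes at most 41.7 mm and 7.16 degrees, less where a joint would pass 70% of its speed; a pose out of reach is approached as far as the arm can. A call is refused whole if a number of a shift passes 4.17 or a number of a turn 7.16, either way. A call with a gripper value outside its range is refused whole. The fingers move at their own pace and stop on an object; FORCE is the grip in N (left out, the last holds). Time passes only in rows, so rows that do not move let the fingers close. It gives the time, the measured TCP pose, the force, the opening and the grip force at its end, in the units of the state.
- state(): the state, without advancing time (a new reading comes with each control period).
- capture(name): name is "scene" or "side" or "wrist"; returns (picture, depth): 420x560x3 uint8, red, green, blue; 420x560 float32, m along the optical axis (not along the pixel's ray), 0 where there is no reading.
- camera_info(name): a dict with "camera_matrix" (3x3 intrinsics, pixels), "R" (3x3) and "t" (3): a world point X has camera coordinates R X + t. Camera axes: x right, y down, z forward; pixel columns grow to the right and rows downward; lengths in m; the calibration is good to about 2 mm. A picture is of the moment at which its call begins: read the wrist's pose just before it. camera_info takes no time and is no camera call; for the wrist camera it gives the pose at the moment of the call.
- finish_job(): hands the job in; it is judged then, once.
The state is a dict: "clock": time; "joint_pos": joint angles; "joint_velocities": joint speeds; "tau": joint torques, N m; "tool_pos": TCP position; "tool_rot": TCP orientation; "wrist_force": force on the tool from outside, world axes, zero at the start; "torque": the same for the moment, N m; "width": finger opening in m; "finger_force": force on a finger pad.
Only numpy, scipy, OpenCV 4.12 (cv2) and the standard library are available. Lean on these libraries where they do the work, as an engineer would, in place of code of your own. Each camera call takes 0.05 s, during which the arm holds its last target. There are 200 camera calls.

## Working session

There is one attempt and no reset: what is moved stays moved. The work goes in short steps, Python scripts to look and compute and a shell command to move; the robot and the scene stay as the last step left them, time stands still between calls to the robot, and variables do not carry over. Pictures are saved under pics/ and viewed, at most 10 in all, crops included, and the job is handed in when it is done.

```bash
mkdir -p pics; ls
python3 - <<'E'
from workcell import *
import cv2,numpy as np
s=state();print({k:np.round(v,3).tolist() for k,v in s.items()})
for n in("scene","side"):
    im,d=capture(n);cv2.imwrite(f"pics/{n}0.png",im[:,:,::-1]);np.save(f"pics/{n}0.npy",d)
    c=camera_info(n);print(n,np.round(c["camera_matrix"],1).tolist(),np.round(-c["R"].T@c["t"],3),np.round(c["R"],3).tolist())
E
```

```text
pics
{'clock': 0.0, 'joint_pos': [83.034, 28.753, -24.453, 88.89, 12.65, 65.221, -12.049], 'joint_velocities': [-0.015, -0.071, -0.068, 0.007, -0.004, 0.152, -0.032], 'tau': [0.001, -56.951, -5.816, -28.094, 0.01, 0.012, 0.0], 'tool_pos': [0.244, -0.602, 0.23], 'tool_rot': [[0.927, 0.375, -0.001], [0.375, -0.927, 0.002], [0.0, -0.002, -1.0]], 'wrist_force': [0.028, 0.595, -0.42], 'torque': [0.043, -0.006, -0.038], 'finger_force': 0.0, 'width': 0.085}
scene [[409.4, 0.0, 275.6], [0.0, 409.4, 200.7], [0.0, 0.0, 1.0]] [0.096 0.567 0.664] [[-0.749, -0.662, -0.016], [-0.421, 0.495, -0.76], [0.511, -0.563, -0.65]]
side [[412.4, 0.0, 275.7], [0.0, 412.4, 203.7], [0.0, 0.0, 1.0]] [-0.012  0.909  0.503] [[-0.835, -0.55, -0.025], [-0.204, 0.352, -0.914], [0.511, -0.758, -0.406]]
```

View pics/scene0.png

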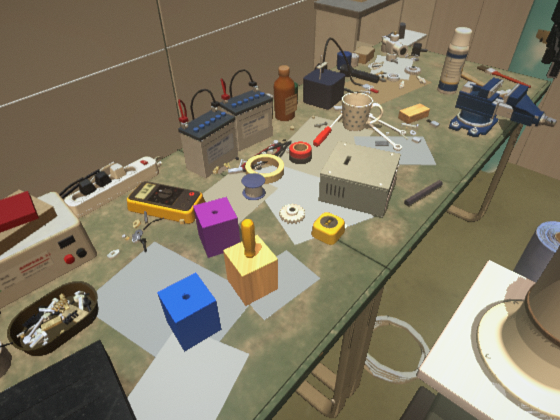

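View pics/side0.png

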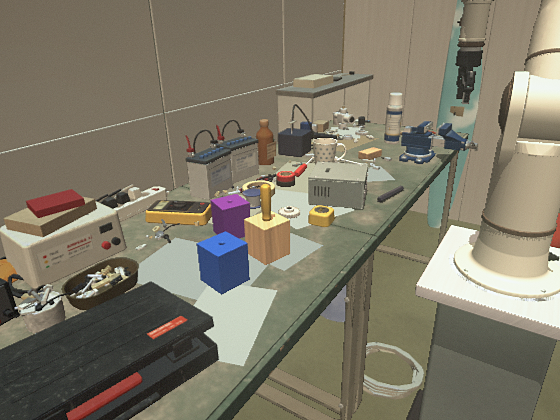

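The scene view shows the pale block at (250,270) with the amber handle at (248,238). The unit is at (360,178) with its slot near (347,160). The tape measure is at (328,228), the gear at (291,213) and the spool at (254,187).

Possible mix-ups for the block are pale wood (250,270), purple (217,225) and blue (190,310); for the driver, the red-handled tool at (323,135). By the description I choose the pale block with the amber handle standing in it.

```bash
cat > h.py <<'E'
import numpy as np,cv2
from workcell import *
def cloud(n,d):
    c=camera_info(n);K=c["camera_matrix"];v,u=np.mgrid[:420,:560]
    P=np.stack([(u-K[0][2])/K[0][0]*d,(v-K[1][2])/K[1][1]*d,d],-1)
    return (P-np.array(c["t"]))@np.array(c["R"])
def plane(n,uv,z):
    c=camera_info(n);R=np.array(c["R"]);o=-R.T@c["t"];r=R.T@np.linalg.solve(c["camera_matrix"],[uv[0],uv[1],1.]);return o+r*(z-o[2])/r[2]
E
python3 - <<'E'
from h import *
for n,boxes in(("scene",dict(block=(215,225,285,305),unit=(310,135,405,215),tape=(305,205,350,245),gear=(275,200,308,225),spool=(238,170,270,200))),("side",dict(block=(240,175,295,265),unit=(302,155,372,210)))):
    im=cv2.imread(f"pics/{n}0.png");d=np.load(f"pics/{n}0.npy");P=cloud(n,d)
    for k,(a,b,c,e) in boxes.items():
        p=P[b:e,a:c].reshape(-1,3);p=p[(d[b:e,a:c]>0).ravel()]
        if k in("block","unit"):
            t=p[abs(p[:,2]-.09)<.006];
            m=np.median(t[:,:2],0);t=t[np.linalg.norm(t[:,:2]-m,axis=1)<.13]
            print(n,k,len(t),"z",np.median(t[:,2]),cv2.minAreaRect((t[:,:2]*1000).astype(np.float32)))
        else:
            t=p[p[:,2]>.012];print(n,k,t.min(0).round(3),t.max(0).round(3))
        if k=="block":
            h=p[p[:,2]>.105];print("handle",len(h),h.mean(0),h.max(0),h.min(0))
            for lo in(.11,.13,.15):
                g=h[(h[:,2]>lo)&(h[:,2]<lo+.02)];print(lo,g.mean(0).round(4))
im=cv2.imread("pics/scene0.png")
a=cv2.resize(im[220:310,210:290],(400,450),interpolation=2);b=cv2.resize(im[135:225,315:403],(400,450),interpolation=2)
cv2.imwrite("pics/crop1.png",np.hstack([a,b]))
E
```

```text
scene block 1145 z 0.09095190803337383 ((486.5150146484375, 223.7415008544922), (114.83484649658203, 190.44712829589844), 47.9710578918457)
handle 336 [0.47642491 0.2227711  0.14373191] [0.4916241  0.22970914 0.1749566 ] [0.4704226  0.2088195  0.10538621]
0.11 [0.4764 0.2228 0.1205]
0.13 [0.4761 0.2229 0.1402]
0.15 [0.4765 0.2228 0.1605]
scene unit 2593 z 0.09124937581738697 ((484.4130859375, -168.95068359375), (160.92767333984375, 156.4385223388672), 18.09259605407715)
scene tape [ 0.423 -0.098  0.012] [0.483 0.033 0.039]
scene gear [ 0.523 -0.021  0.012] [0.583 0.038 0.025]
scene spool [ 0.653 -0.059  0.012] [0.77  0.035 0.047]
side block 559 z 0.08768516346471629 ((482.123779296875, 223.6153564453125), (111.73870086669922, 225.4696502685547), 37.89837646484375)
handle 298 [0.47778308 0.22333412 0.1422628 ] [0.49315234 0.23103182 0.17383763] [0.46969223 0.20958657 0.10540781]
0.11 [0.4774 0.224  0.1204]
0.13 [0.4776 0.2237 0.1402]
0.15 [0.4778 0.2233 0.1601]
side unit 959 z 0.08746264404986788 ((483.36138916015625, -168.07748413085938), (160.70281982421875, 159.27313232421875), 18.26425552368164)
```

View pics/crop1.png

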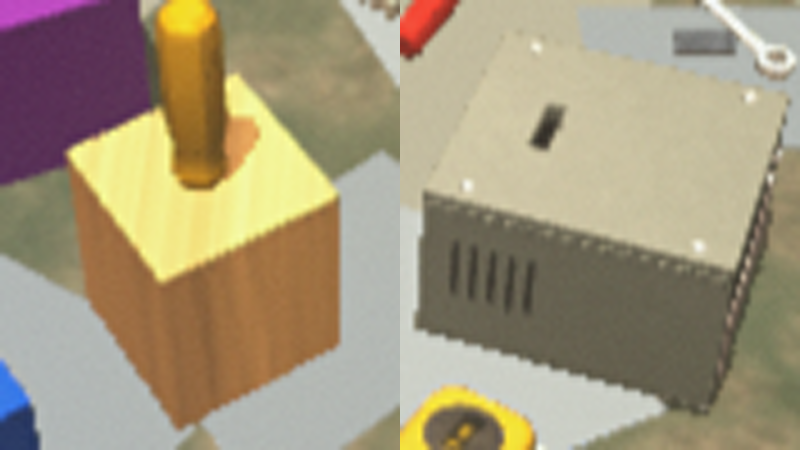

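The crop confirms the pale block, with the amber handle's foot at scene (250,256). The unit's slot is at about scene (347,160), and the vents are on its +y side. Next I refine these positions.

Run:
```python
from h import *
from scipy.optimize import least_squares
T=[]
for n,hb,ub,sl in(("scene",(235,212,262,262),(310,135,405,215),(340,152,355,168)),("side",(255,178,276,220),(302,155,372,210),None)):
    im=cv2.imread(f"pics/{n}0.png");d=np.load(f"pics/{n}0.npy");P=cloud(n,d)
    a,b,c,e=hb;h=P[b:e,a:c].reshape(-1,3);h=h[(h[:,2]>.11)&(h[:,2]<.17)&(np.hypot(h[:,0]-.48,h[:,1]-.22)<.025)]
    f=least_squares(lambda q:np.hypot(h[:,0]-q[0],h[:,1]-q[1])-.0115,[.483,.217],loss="soft_l1",f_scale=.001);print(n,"handle",f.x,np.abs(f.fun).mean())
    a,b,c,e=ub;p=P[b:e,a:c].reshape(-1,3);t=p[abs(p[:,2]-np.median(p[abs(p[:,2]-.09)<.006][:,2]))<.003][:,:2]
    t=t[np.hypot(t[:,0]-.484,t[:,1]+.168)<.12];box=cv2.boxPoints(cv2.minAreaRect((t*1000).astype(np.float32)));print("unitbox",box.round(1).tolist())
    # block top by colour: bright pale
    v=cv2.cvtColor(im,cv2.COLOR_BGR2HSV);a,b,c,e=(215,225,285,305) if n=="scene" else (240,205,295,265)
    m=np.zeros(d.shape,bool);m[b:e,a:c]=True
    m&=(abs(P[...,2]-.0895)<.004)&(v[...,0]<35)&(v[...,1]>60)
    q=P[m][:,:2];q=q[np.hypot(q[:,0]-.483,q[:,1]-.217)<.06];print("block",len(q),cv2.minAreaRect((q*1000).astype(np.float32)))
    if sl:
        a,b,c,e=sl;g=im[b:e,a:c].max(2);ys,xs=np.where(g<75);uv=(xs.mean()+a,ys.mean()+b);print("slot px",uv,len(xs),plane(n,uv,.09))
th=np.radians(18.1);print("slot by unit",.4838+.035*np.cos(th),-.1685+.035*np.sin(th))
```

```text
scene handle [0.48310232 0.21670729] 0.0006564287459324745
unitbox [[383.79998779296875, -119.5], [432.3999938964844, -268.20001220703125], [585.2000122070312, -218.3000030517578], [536.5999755859375, -69.5999984741211]]
block 1091 ((481.8047790527344, 216.9985809326172), (76.10464477539062, 77.52928161621094), 73.63702392578125)
slot px (np.float64(346.5), np.float64(161.0)) 12 [ 0.51553988 -0.1532517   0.09      ]
side handle [0.48269127 0.21653712] 0.000928073282399728
unitbox [[382.1000061035156, -117.5999984741211], [432.0, -268.8999938964844], [584.5999755859375, -218.5], [534.7000122070312, -67.30000305175781]]
block 441 ((481.6882629394531, 216.41746520996094), (79.1469955444336, 77.21756744384766), 73.37449645996094)
slot by unit 0.5170680506069725 -0.1576263249629244
```

```bash
python3 -m creep '[[[0,0,0,1.5,-1.4,0,1],[0,0,0,2.9,-2.7,0,1],[0,0,0,2.9,-2.7,0,1],[0,0,0,2.9,-2.7,0,1],[0,0,0,2.9,-2.7,0,1],[0,0,0,2.9,-2.7,0,1],[0,0,0,2.9,-2.7,0,1],[0,0,0,2.9,-2.7,0,1]]]'; python3 -m creep '[[[0,0,0,2.9,-2.7,0,1],[0,0,0,2.9,-2.7,0,1],[0,0,0,2.9,-2.7,0,1],[0,0,0,2.9,-2.7,0,1],[0,0,0,1.5,-1.4,0,1],[0,0,3.9,0,0,0,1],[0,0,0,0,0,0,1]]]'
python3 - <<'E'
from h import *
c=camera_info("wrist");im,d=capture("wrist");cv2.imwrite("pics/w1.png",im[:,:,::-1]);np.save("pics/w1.npy",d)
R=np.array(c["R"]);print(-R.T@c["t"],R.round(3).tolist(),c["camera_matrix"]);print(state()["tool_pos"],state()["tool_rot"],state()["joint_pos"])
E
```

```text
clock: 0.77
tool_pos: [0.37, -0.3305, 0.2311]
tool_rot: [[0.927, 0.375, -0.0], [0.375, -0.927, 0.0], [-0.0, -0.0, -1.0]]
wrist_force: [1.1, -0.8, -0.1]
width: 0.0852
finger_force: 0.0
clock: 1.35
tool_pos: [0.4459, -0.1683, 0.2312]
tool_rot: [[0.95, 0.313, -0.0], [0.313, -0.95, 0.0], [-0.0, -0.0, -1.0]]
wrist_force: [-0.9, 0.3, -0.5]
width: 0.0854
finger_force: 0.0
[ 0.52550282 -0.14250324  0.37375447] [[0.314, -0.95, -0.001], [-0.898, -0.297, 0.324], [-0.308, -0.101, -0.946]] [[342.77371028   0.         278.40698984]
 [  0.         342.77371028 207.31262605]
 [  0.           0.           1.        ]]
[ 0.44536019 -0.16975182  0.23109723] [[ 9.49518468e-01  3.13710603e-01 -5.79803224e-04]
 [ 3.13710604e-01 -9.49518640e-01 -9.15117110e-05]
 [-5.79242163e-04 -9.49983601e-05 -9.99999828e-01]] [ 52.3168768   12.27804468 -38.93439581 112.62651246   9.07028548
  58.12044807 -62.51162724]
```

View pics/w1.png

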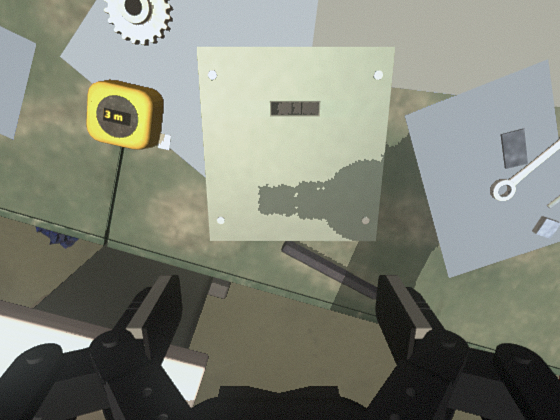

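The wrist view shows the unit's top from above, with the slot as a dark bar at about x 270–320, y 101–116, centre (295,108). The gear is at (138,12) and the tape at (123,115).

```bash
cat >> h.py <<'E'
def cplane(c,uv,z):
    R=np.array(c["R"]);o=-R.T@c["t"];r=R.T@np.linalg.solve(c["camera_matrix"],[uv[0],uv[1],1.]);return (o+r*(z-o[2])/r[2])[:2]
E
python3 - <<'E'
from h import *
c=camera_info("wrist");im=cv2.imread("pics/w1.png");d=np.load("pics/w1.npy")
g=im[90:128,255:335].max(2);bg=np.median(g);m=(g<bg*.7).astype(np.uint8)
n,l,s,_=cv2.connectedComponentsWithStats(cv2.morphologyEx(m,3,np.ones((3,3))));i=1+s[1:,4].argmax();print(bg,s[i])
ys,xs=np.where(l==i);w=np.array([cplane(c,(x+255,y+90),.09) for x,y in zip(xs,ys)]);r=cv2.minAreaRect((w*1000).astype(np.float32));print(r)
P=cloud("wrist",d);t=P[(abs(P[...,2]-.09)<.006)&(np.hypot(P[...,0]-.484,P[...,1]+.168)<.125)];print(np.median(t[:,2]));r=cv2.minAreaRect((t[:,:2]*1000).astype(np.float32));print(r)
th=np.radians(18.15);print(np.array(r[0])/1000+.035*np.array([np.cos(th),np.sin(th)]))
s=state();R=s["tool_rot"];dl=np.array([.483,.2166,.231])-s["tool_pos"];print("to handle, tool cm",(R.T@dl*100).round(2))
E
```

```text
215.0 [ 15  11  50  15 726]
((515.8963623046875, -160.06851196289062), (10.7110595703125, 38.81614685058594), 18.323640823364258)
0.08984994103968888
((482.0614013671875, -171.41619873046875), (160.290771484375, 150.56396484375), 18.3507080078125)
[ 0.51531995 -0.1605135 ]
to handle, tool cm [ 15.69 -35.5    0.  ]
```

```bash
python3 -m creep '[[[0,0,0,0.8,-1.8,0,1],[0,0,0,1.6,-3.55,0,1],[0,0,0,1.6,-3.55,0,1],[0,0,0,1.6,-3.55,0,1],[0,0,0,1.6,-3.55,0,1],[0,0,0,1.6,-3.55,0,1],[0,0,0,1.6,-3.55,0,1],[0,0,0,1.6,-3.55,0,1]]]'; python3 -m creep '[[[0,0,0,1.6,-3.55,0,1],[0,0,0,1.6,-3.55,0,1],[0,0,0,0.5,-1.7,0,1],[0,0,0,0,0,0,1]]]' 70
python3 - <<'E'
from h import *
c=camera_info("wrist");im,d=capture("wrist");cv2.imwrite("pics/w2.png",im[:,:,::-1]);np.save("pics/w2.npy",d)
s=state();print(s["tool_pos"],s["joint_pos"])
P=cloud("wrist",d);h=P[(P[...,2]>.10)&(P[...,2]<.18)&(np.hypot(P[...,0]-.483,P[...,1]-.2166)<.025)];print(len(h),h.max(0),h.min(0))
tp=h[h[:,2]>.170];print("top",len(tp),(tp.max(0)+tp.min(0))/2)
sd=h[h[:,2]<.165]
from scipy.optimize import least_squares
f=least_squares(lambda q:np.hypot(sd[:,0]-q[0],sd[:,1]-q[1])-.0115,[.483,.217],loss="soft_l1",f_scale=.001);print(f.x,len(sd))
t=P[(abs(P[...,2]-.09)<.005)&(np.hypot(P[...,0]-.483,P[...,1]-.217)<.055)];print(cv2.minAreaRect((t[:,:2]*1000).astype(np.float32)))
print("cam",-np.array(c["R"]).T@c["t"])
E
```

```text
clock: 2.07
tool_pos: [0.4767, 0.1203, 0.2312]
tool_rot: [[0.951, 0.31, 0.0], [0.31, -0.951, -0.001], [-0.0, 0.001, -1.0]]
wrist_force: [0.6, 0.6, -0.0]
width: 0.0854
finger_force: 0.0
clock: 2.4
tool_pos: [0.4836, 0.2201, 0.2314]
tool_rot: [[0.948, 0.318, -0.0], [0.318, -0.948, 0.003], [0.001, -0.003, -1.0]]
wrist_force: [-1.5, 0.5, -0.6]
width: 0.0855
finger_force: 0.0
[0.48389699 0.21702419 0.23096717] [  12.78899764   21.12143072  -48.78458469  105.48514906   17.88864701
   61.45868797 -114.38518752]
1618 [0.49453766 0.224322   0.17630351] [0.47277825 0.20103445 0.10003136]
top 736 [0.48305552 0.21256647 0.17319584]
[0.48245987 0.21225329] 681
((482.38226318359375, 211.92144775390625), (75.25361633300781, 75.59928894042969), 73.8344497680664)
cam [0.56307061 0.24585667 0.3740191 ]
```

View pics/w2.png

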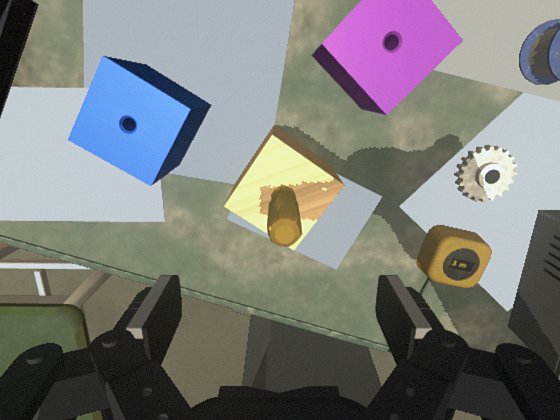

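The arm was still settling when that picture was taken: y went from 0.220 to 0.217, so the numbers carry that shift. The view shows the handle top at about (285,232) and the block top around (285,190), with blue and purple well away. I'll re-measure at rest.

```bash
cat > m.py <<'E'
from h import *
c=camera_info("wrist");im,d=capture("wrist")
s=state();print(s["tool_pos"],s["tool_rot"][:,2])
P=cloud("wrist",d);h=P[(P[...,2]>.10)&(P[...,2]<.18)&(np.hypot(P[...,0]-.483,P[...,1]-.2166)<.025)]
tp=h[h[:,2]>.170];print("top",len(tp),(tp.max(0)+tp.min(0))/2)
t=P[(abs(P[...,2]-.09)<.005)&(np.hypot(P[...,0]-.483,P[...,1]-.217)<.055)];print(cv2.minAreaRect((t[:,:2]*1000).astype(np.float32)))
print("to handle cm",s["tool_rot"].T@(np.array([*(tp.max(0)+tp.min(0))[:2]/2,.231])-s["tool_pos"])*100)
E
python3 m.py; python3 m.py
```

```text
[0.4842647  0.21485724 0.23075169] [-1.07785364e-03 -6.91386123e-04 -9.99999180e-01]
top 753 [0.48318438 0.21358392 0.17321341]
((482.4847717285156, 212.83843994140625), (75.49200439453125, 75.4593276977539), 73.80289459228516)
to handle cm [-0.14247029  0.08715891 -0.02462635]
[0.48453594 0.21366496 0.23072159] [-9.28818702e-04 -1.38660477e-03 -9.99998607e-01]
top 770 [0.48318732 0.21434742 0.17319763]
((482.4936828613281, 213.95291137695312), (75.38641357421875, 75.36514282226562), 73.79285430908203)
to handle cm [-0.10701912 -0.10674253 -0.02780988]
```

```bash
python3 -m creep '[[[0,0,0,-0.1,0,1.5,1],[0,0,0,0,0,2.5,1],[0,0,0,0,0,2.5,1],[0,0,0,0,0,2,1],[0,0,0,0,0,1.2,1],[0,0,0,0,0,0.6,1],[0,0,0,0,0,0,1],[0,0,0,0,0,0,1]]]' 70
python3 - <<'E'
from h import *
s=state();print(s["tool_pos"],"to handle cm",s["tool_rot"].T@(np.array([.4831,.2150,.128])-s["tool_pos"])*100)
E
```

```text
clock: 3.22
tool_pos: [0.4839, 0.2148, 0.1289]
tool_rot: [[0.951, 0.311, 0.001], [0.311, -0.951, 0.0], [0.001, 0.0, -1.0]]
wrist_force: [-0.0, -0.5, -0.4]
width: 0.0853
finger_force: 0.0
[0.48392551 0.21477998 0.12887477] to handle cm [-0.07168838 -0.04656556  0.0874267 ]
```

Close, then look at the state. (Hole play is ±2.5 mm, so small shifts are harmless.)

```bash
python3 -m creep '[[[0,0,0,-0.05,0,0,0.4],[0,0,0,0,0,0,0.2],[0,0,0,0,0,0,0.1],[0,0,0,0,0,0,0],[0,0,0,0,0,0,0],[0,0,0,0,0,0,0],[0,0,0,0,0,0,0],[0,0,0,0,0,0,0]]]' 70;  python3 -m creep '[[[0,0,0,0,0,0,0],[0,0,0,0,0,0,0],[0,0,0,0,0,0,0],[0,0,0,0,0,0,0]]]'
```

```text
clock: 3.88
tool_pos: [0.4831, 0.2152, 0.1288]
tool_rot: [[0.95, 0.312, 0.001], [0.312, -0.95, -0.0], [0.001, 0.0, -1.0]]
wrist_force: [-1.2, -1.1, 5.0]
width: 0.0214
finger_force: 68.1
clock: 4.22
tool_pos: [0.4831, 0.2152, 0.1288]
tool_rot: [[0.95, 0.312, 0.001], [0.312, -0.95, -0.0], [0.001, 0.0, -1.0]]
wrist_force: [-1.3, -1.5, 5.5]
width: 0.0214
finger_force: 68.1
```

```bash
python3 -m creep '[[[0,0,0,0,0,-0.5,0],[0,0,0,0,0,-1.2,0],[0,0,0,0,0,-1.8,0],[0,0,0,0,0,-2,0],[0,0,0,0,0,-2,0],[0,0,0,0,0,-2,0],[0,0,0,0,0,-1.5,0],[0,0,0,0,0,-0.5,0]]]'; python3 -m creep '[[[0,0,0,0,0,0,0],[0,0,0,0,0,0,0],[0,0,0,0,0,0,0],[0,0,0,0,0,0,0]]]'
python3 - <<'E'
from h import *
c=camera_info("wrist");im,d=capture("wrist");cv2.imwrite("pics/w3.png",im[:,:,::-1])
im,d=capture("scene");cv2.imwrite("pics/s3.png",im[:,:,::-1])
s=state();print(s["tool_pos"],s["tool_rot"].T@(np.array([.516,-.159,.2418])-s["tool_pos"])*100)
E
```

```text
clock: 4.88
tool_pos: [0.4839, 0.2161, 0.2464]
tool_rot: [[0.95, 0.312, 0.004], [0.312, -0.95, 0.001], [0.004, -0.0, -1.0]]
wrist_force: [0.2, 0.5, -0.6]
width: 0.0214
finger_force: 68.3
clock: 5.22
tool_pos: [0.4821, 0.2147, 0.2422]
tool_rot: [[0.95, 0.312, -0.002], [0.312, -0.95, -0.001], [-0.002, -0.0, -1.0]]
wrist_force: [-0.1, 0.5, -0.9]
width: 0.0214
finger_force: 68.4
[0.48228372 0.21485523 0.24239552] [-8.44794578 36.57426036  0.06658348]
```

View pics/w3.png

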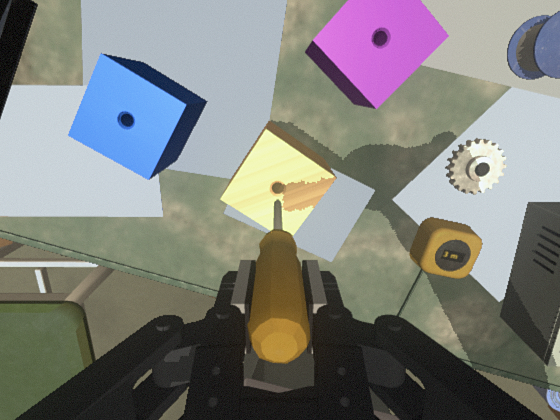

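The driver is held upright. Its tip is at about (277,202) in the wrist view, just in front of the block's hole at (277,187). From here I use tip-versus-target measurements in this same view.

Run:
```python
from h import *
c=camera_info("wrist");im,d=capture("wrist");im=im[:,:,::-1].copy();cv2.imwrite("pics/w4.png",im);s=state()
print(s["tool_pos"])
a=cv2.resize(im[165:240,240:320],(640,600),interpolation=0);cv2.imwrite("pics/w4c.png",a)
z=s["tool_pos"][2]-.1218
T=s["tool_pos"]+s["tool_rot"][:,2]*.1218
R=np.array(c["R"]);q=np.array(c["camera_matrix"])@(R@T+c["t"]);print("expected tip px",q[:2]/q[2],T)
H=np.array([.4825,.2155,.09]);q=np.array(c["camera_matrix"])@(R@H+c["t"]);print("expected hole px",q[:2]/q[2])
for uv in((277,201),(277,202),(278,201)):print(uv,cplane(c,uv,z))
for uv in((277,187),(278,188)):print("hole",cplane(c,uv,.09))
```

```text
[0.48240321 0.21497124 0.24257695]
expected tip px [277.98065107 199.22783161] [0.48223774 0.21494503 0.12077706]
expected hole px [277.54945215 188.32749404]
(277, 201) [0.48055984 0.21522983]
(277, 202) [0.47975054 0.21496505]
(278, 201) [0.48081278 0.21446088]
hole [0.4835139  0.21634772]
hole [0.48291376 0.21521256]
```

View pics/w4c.png

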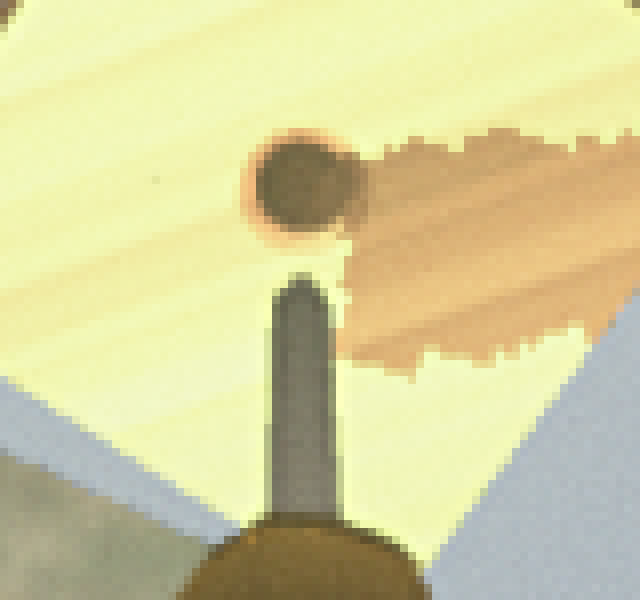

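```bash
python3 -m creep '[[[0,0,0,-0.4,1.7,0,0],[0,0,0,-0.7,3.2,0,0],[0,0,0,-0.8,3.5,0,0],[0,0,0,-0.8,3.5,0,0],[0,0,0,-0.8,3.5,0,0],[0,0,0,-0.8,3.5,0,0],[0,0,0,-0.8,3.5,0,0],[0,0,0,-0.8,3.5,0,0]]]'; python3 -m creep '[[[0,0,0,-0.8,3.5,0,0],[0,0,0,-0.8,3.5,0,0],[0,0,0,-0.4,2.2,0.3,0],[0,0,0,-0.1,1.05,0.6,0],[0,0,0,0,0,0.6,0],[0,0,0,0,0,0.3,0],[0,0,0,0,0,0,0],[0,0,0,0,0,0,0]]]';python3 -m creep '[[[0,0,0,0,0,0,0],[0,0,0,0,0,0,0],[0,0,0,0,0,0,0],[0,0,0,0,0,0,0],[0,0,0,0,0,0,0],[0,0,0,0,0,0,0]]]'
cat > look.py <<'E'
from h import *
import sys
c=camera_info("wrist");im,d=capture("wrist");im=im[:,:,::-1].copy();s=state();n=sys.argv[1]
print(s["tool_pos"].round(4),s["wrist_force"].round(2))
R=np.array(c["R"]);K=np.array(c["camera_matrix"])
px=lambda T:(lambda q:(q[:2]/q[2]).round(1))(K@(R@T+c["t"]))
T=s["tool_pos"]+s["tool_rot"][:,2]*.1218;print("tip",T.round(4),px(T),"slot",px(np.array([.5162,-.159,.09])))
u,v=px(T).astype(int);u0,v0=u-40,v-38;cv2.imwrite(f"pics/{n}.png",cv2.resize(im[v0:v0+75,u0:u0+80],(640,600),interpolation=0));print("crop origin",u0,v0)
E
python3 look.py w5
```

```text
clock: 6.03
tool_pos: [0.5072, -0.0511, 0.2431]
tool_rot: [[0.95, 0.312, -0.0], [0.312, -0.95, -0.0], [-0.0, -0.0, -1.0]]
wrist_force: [-0.2, 0.4, -1.5]
width: 0.0219
finger_force: 68.5
clock: 6.7
tool_pos: [0.5193, -0.1506, 0.225]
tool_rot: [[0.949, 0.315, -0.001], [0.315, -0.949, 0.001], [-0.0, -0.001, -1.0]]
wrist_force: [-0.3, 0.9, 0.1]
width: 0.0214
finger_force: 68.5
clock: 7.2
tool_pos: [0.5195, -0.1534, 0.2255]
tool_rot: [[0.95, 0.311, 0.0], [0.311, -0.95, -0.0], [0.0, 0.0, -1.0]]
wrist_force: [0.1, -0.7, -1.2]
width: 0.0216
finger_force: 68.5
[ 0.5194 -0.1534  0.2254] [ 0.    0.81 -1.28]
tip [ 0.5194 -0.1534  0.1036] [278.  199.4] slot [283.1 200. ]
crop origin 238 161
```

View pics/w5.png

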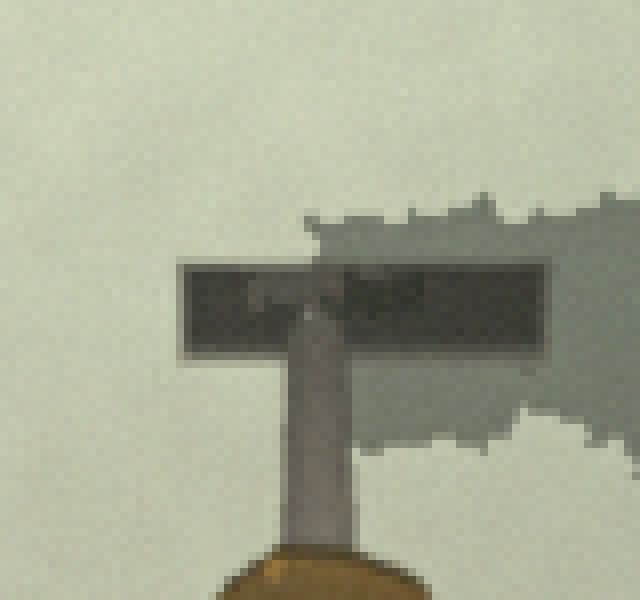

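The crop shows the slot mouth at about col 261–306, row 194–205.5, centre (283.5,199.7). The tip is over it, left of centre, at about (277.6,199–202).

Run:
```python
from h import *
c=camera_info("wrist");s=state();R=s["tool_rot"]
S=cplane(c,(283,199.3),.09);L=cplane(c,(261-.5,199.3),.09)
for v in(201,202):
  for z in(.1036,.102):
    T=cplane(c,(277.1,v),z);print(v,z,T,S,"tool cm",(R.T@np.array([*(S-T),0])*100).round(2))
print(np.linalg.norm(S-L))
print("axis-based",(R.T@np.array([*(S-s["tool_pos"][:2]),0])*100).round(2))
```

```text
201 0.1036 [ 0.5178871  -0.15312386] [ 0.51672113 -0.15872532] tool cm [-0.29  0.5   0.  ]
201 0.102 [ 0.51739601 -0.15327768] [ 0.51672113 -0.15872532] tool cm [-0.23  0.5   0.  ]
202 0.1036 [ 0.51707772 -0.1533885 ] [ 0.51672113 -0.15872532] tool cm [-0.2  0.5  0. ]
202 0.102 [ 0.51658174 -0.15354392] [ 0.51672113 -0.15872532] tool cm [-0.15  0.5   0.  ]
0.019130241944379758
axis-based [-0.42  0.42  0.  ]
```

```bash
python3 -m creep '[[[0,0,0,-0.1,-0.3,0.2,0],[0,0,0,-0.1,-0.3,0.3,0],[0,0,0,-0.05,-0.2,0.3,0],[0,0,0,0,0,0,0],[0,0,0,0,0,0,0],[0,0,0,0,0,0,0],[0,0,0,0,0,0,0],[0,0,0,0,0,0,0]]]';python3 look.py w6; python3 -m creep '[[[0,0,0,0,0,0.1,0],[0,0,0,0,0,0.1,0],[0,0,0,0,0,0.1,0],[0,0,0,0,0,0.1,0],[0,0,0,0,0,0.1,0],[0,0,0,0,0,0.1,0],[0,0,0,0,0,0,0],[0,0,0,0,0,0,0]]]'; python3 look.py w7
```

```text
clock: 7.92
tool_pos: [0.5147, -0.1467, 0.2174]
tool_rot: [[0.95, 0.311, 0.0], [0.311, -0.95, -0.0], [0.0, 0.0, -1.0]]
wrist_force: [-0.9, -0.5, -0.9]
width: 0.0217
finger_force: 68.5
[ 0.5147 -0.1466  0.2174] [ 0.48 -0.08 -1.15]
tip [ 0.5147 -0.1466  0.0956] [278.  199.4] slot [292.8 200.2]
crop origin 238 161
clock: 8.63
tool_pos: [0.5145, -0.1465, 0.2112]
tool_rot: [[0.95, 0.311, -0.0], [0.311, -0.95, 0.0], [-0.0, -0.0, -1.0]]
wrist_force: [0.0, -0.6, 0.2]
width: 0.0217
finger_force: 68.5
[ 0.5146 -0.1465  0.2113] [ 0.4  -0.73 -0.46]
tip [ 0.5145 -0.1465  0.0895] [278.1 199.3] slot [293.4 202.3]
crop origin 238 161
```

View pics/w6.png

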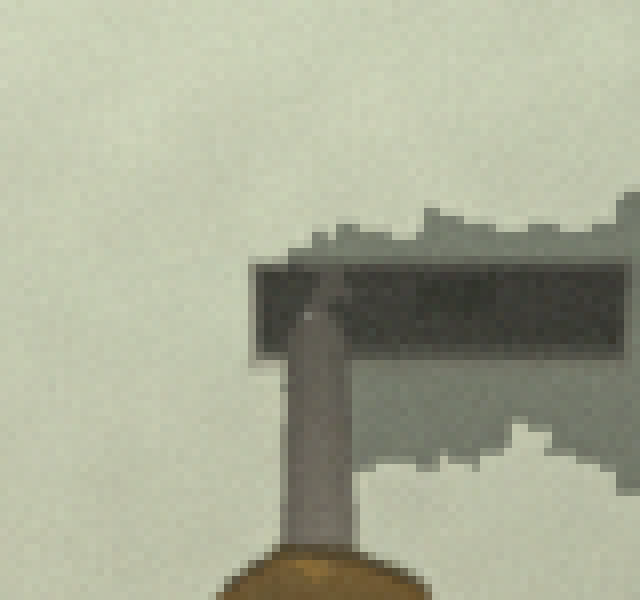

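Tip and slot mouth (col 254–627 in the crop) line up in x once parallax is allowed for. The tip is 13 mm to the -y-tool side of the slot centre. Now I go down into the slot.

```bash
python3 -m creep '[[[0,0,0,0,0,0.15,0],[0,0,0,0,0,0.15,0],[0,0,0,0,0,0.15,0],[0,0,0,0,0,0.15,0],[0,0,0,0,0,0,0]]]';  python3 -m creep '[[[0,0,0,0,0,0.2,0],[0,0,0,0,0,0.2,0],[0,0,0,0,0,0.2,0],[0,0,0,0,0,0.2,0],[0,0,0,0,0,0.2,0],[0,0,0,0,0,0,0]]]'; python3 -m creep '[[[0,0,0,0,0,0,0],[0,0,0,0,0,0,0]]]'
```

```text
clock: 9.1
tool_pos: [0.5143, -0.1465, 0.2049]
tool_rot: [[0.95, 0.312, -0.001], [0.312, -0.95, 0.0], [-0.0, -0.0, -1.0]]
wrist_force: [-0.2, -0.5, -1.3]
width: 0.0215
finger_force: 68.5
clock: 9.6
tool_pos: [0.5142, -0.1465, 0.1948]
tool_rot: [[0.95, 0.311, -0.001], [0.311, -0.95, 0.0], [-0.001, -0.0, -1.0]]
wrist_force: [0.2, 0.2, -0.8]
width: 0.0218
finger_force: 68.5
clock: 9.77
tool_pos: [0.5146, -0.1465, 0.1953]
tool_rot: [[0.95, 0.312, 0.0], [0.312, -0.95, 0.0], [0.0, 0.0, -1.0]]
wrist_force: [-0.5, 1.0, -0.6]
width: 0.0215
finger_force: 68.5
```

```bash
python3 -m creep '[[[0,0,0,0,0,0.1,0],[0,0,0,0,0,0.1,0],[0,0,0,0,0,0.1,0],[0,0,0,0,0,0.1,0],[0,0,0,0,0,0,0],[0,0,0,0,0,0,0]]]'; python3 -m creep '[[[0,0,0,0,0,0.05,0],[0,0,0,0,0,0.05,0],[0,0,0,0,0,0,0]]]'; python3 -m creep '[[[0,0,0,0,0,0.05,0],[0,0,0,0,0,0,0]]]'; python3 -m creep '[[[0,0,0,0,0,0,0],[0,0,0,0,0,0,0]]]'
```

```text
clock: 10.27
tool_pos: [0.5145, -0.1465, 0.1912]
tool_rot: [[0.95, 0.312, -0.0], [0.312, -0.95, 0.0], [-0.0, -0.0, -1.0]]
wrist_force: [-0.6, -0.2, -0.7]
width: 0.0217
finger_force: 68.5
clock: 10.52
tool_pos: [0.5146, -0.1465, 0.1904]
tool_rot: [[0.95, 0.311, 0.0], [0.311, -0.95, -0.0], [0.0, 0.0, -1.0]]
wrist_force: [-0.3, -0.7, -1.1]
width: 0.0215
finger_force: 68.6
clock: 10.68
tool_pos: [0.5149, -0.1465, 0.1903]
tool_rot: [[0.95, 0.312, 0.001], [0.312, -0.95, -0.0], [0.001, 0.0, -1.0]]
wrist_force: [-1.4, 0.7, 4.1]
width: 0.0218
finger_force: 69.0
clock: 10.85
tool_pos: [0.5148, -0.1465, 0.1902]
tool_rot: [[0.95, 0.312, 0.001], [0.312, -0.95, -0.0], [0.001, 0.0, -1.0]]
wrist_force: [-0.3, -0.0, 4.6]
width: 0.0216
finger_force: 69.1
```

```bash
cat > chk.py <<'E'
from workcell import state
import sys
s=state();f=s["wrist_force"];sys.exit(0 if f[2]>2.3 and f[2]<9 and abs(f[0])<6 and abs(f[1])<6 else 1)
E
g(){ grep -E 'clock|tool_pos|force' | grep -v finger | tr '\n' ' '; echo; }
python3 -m creep '[[[0,0,0,0,0.05,0,0],[0,0,0,0,0.05,0,0],[0,0,0,0,0.05,0,0]]]' |g; python3 chk.py && python3 -m creep '[[[0,0,0,0,0.05,0,0],[0,0,0,0,0.05,0,0],[0,0,0,0,0.05,0,0]]]'|g; python3 chk.py && python3 -m creep '[[[0,0,0,0,0.05,0,0],[0,0,0,0,0.05,0,0],[0,0,0,0,0.05,0,0]]]' |g; python3 chk.py && python3 -m creep '[[[0,0,0,0,0.05,0,0],[0,0,0,0,0.05,0,0],[0,0,0,0,0.05,0,0]]]'|g;  python3 chk.py && python3 -m creep '[[[0,0,0,0,0.05,0,0],[0,0,0,0,0.05,0,0],[0,0,0,0,0.05,0,0]]]'|g; python3 chk.py && python3 -m creep '[[[0,0,0,0,0.05,0,0],[0,0,0,0,0.05,0,0],[0,0,0,0,0.05,0,0]]]'|g; python3 chk.py && python3 -m creep '[[[0,0,0,0,0.05,0,0],[0,0,0,0,0.05,0,0],[0,0,0,0,0.05,0,0]]]'|g
```

```text
clock: 11.1 tool_pos: [0.5152, -0.1472, 0.1902] wrist_force: [-1.2, 2.2, 6.0] 
clock: 11.35 tool_pos: [0.5155, -0.1477, 0.1901] wrist_force: [-1.5, 3.7, 6.8] 
clock: 11.6 tool_pos: [0.5158, -0.1482, 0.1901] wrist_force: [-1.7, 5.1, 7.9] 
clock: 11.85 tool_pos: [0.5162, -0.1491, 0.1901] wrist_force: [-2.3, 5.2, 7.7] 
clock: 12.1 tool_pos: [0.5167, -0.1505, 0.1901] wrist_force: [-2.5, 5.2, 7.8] 
clock: 12.35 tool_pos: [0.5171, -0.1517, 0.1901] wrist_force: [-3.5, 6.9, 9.5]
```

```bash
g(){ grep -E 'clock|tool_pos|force' | grep -v finger | tr '\n' ' '; echo; }
python3 -m creep '[[[0,0,0,0,0,-0.05,0],[0,0,0,0,0,0,0],[0,0,0,0,0,0,0]]]' |g;python3 -m creep '[[[0,0,0,0,0,-0.02,0],[0,0,0,0,0,0,0],[0,0,0,0,0,0,0]]]' |g
```

```text
clock: 12.6 tool_pos: [0.5174, -0.1543, 0.1902] wrist_force: [-0.3, 3.6, 3.1] 
clock: 12.85 tool_pos: [0.5173, -0.1555, 0.1903] wrist_force: [0.7, 1.3, 0.7]
```

```bash
sed -i 's/f\[2\]>2.3/f[2]>1.5/' chk.py; g(){ grep -E 'clock|tool_pos|force' | grep -v finger | tr '\n' ' '; echo; }
python3 -m creep '[[[0,0,0,0,0,0.03,0],[0,0,0,0,0.05,0,0],[0,0,0,0,0.05,0,0]]]' |g; python3 chk.py && python3 -m creep '[[[0,0,0,0,0.05,0,0],[0,0,0,0,0.05,0,0],[0,0,0,0,0,0,0]]]'|g; python3 chk.py && python3 -m creep '[[[0,0,0,0,0.05,0,0],[0,0,0,0,0.05,0,0],[0,0,0,0,0,0,0]]]'|g; python3 chk.py && python3 -m creep '[[[0,0,0,0,0.05,0,0],[0,0,0,0,0.05,0,0],[0,0,0,0,0,0,0]]]'|g; python3 chk.py && python3 -m creep '[[[0,0,0,0,0.05,0,0],[0,0,0,0,0.05,0,0],[0,0,0,0,0,0,0]]]'|g
```

```text
clock: 13.1 tool_pos: [0.5176, -0.1559, 0.1903] wrist_force: [-0.2, 2.3, 4.5] 
clock: 13.35 tool_pos: [0.518, -0.157, 0.1902] wrist_force: [-1.1, 2.5, 2.7] 
clock: 13.6 tool_pos: [0.5183, -0.1582, 0.1901] wrist_force: [0.2, 1.6, 2.2] 
clock: 13.85 tool_pos: [0.5184, -0.1598, 0.1899] wrist_force: [-1.0, 0.2, -0.8]
```

```bash
g(){ grep -E 'clock|tool_pos|force' | grep -v finger | tr '\n' ' '; echo; }
python3 -m creep '[[[0,0,0,0,0.05,0.05,0],[0,0,0,0,0,0.05,0],[0,0,0,0,0,0,0],[0,0,0,0,0,0,0]]]' |g;  python3 -m creep '[[[0,0,0,0,0,0,0],[0,0,0,0,0,0,0]]]' |g
```

```text
clock: 14.18 tool_pos: [0.5186, -0.1596, 0.189] wrist_force: [-0.1, 0.7, -0.9] 
clock: 14.35 tool_pos: [0.5187, -0.1595, 0.1892] wrist_force: [-0.5, -0.0, -1.5]
```

```bash
g(){ grep -E 'clock|tool_pos|force' | grep -v finger | tr '\n' ' '; echo; }
python3 -m creep '[[[0,0,0,0,0,0.1,0],[0,0,0,0,0,0.1,0],[0,0,0,0,0,0.1,0],[0,0,0,0,0,0.1,0],[0,0,0,0,0,0.1,0],[0,0,0,0,0,0.1,0],[0,0,0,0,0,0,0]]]' |g;  python3 -m creep '[[[0,0,0,0,0,0.1,0],[0,0,0,0,0,0.1,0],[0,0,0,0,0,0.1,0],[0,0,0,0,0,0,0]]]' |g
```

```text
clock: 14.93 tool_pos: [0.5187, -0.1595, 0.183] wrist_force: [0.0, -0.1, -0.9] 
clock: 15.27 tool_pos: [0.5193, -0.1593, 0.1809] wrist_force: [-0.3, -0.1, 5.1]
```

Catch felt (about 5–6 N). I press on in small steps.

```bash
g(){ grep -E 'clock|tool_pos|force' | grep -v finger | tr '\n' ' '; echo; }
python3 -m creep '[[[0,0,0,0,0,0.1,0],[0,0,0,0,0,0.1,0],[0,0,0,0,0,0.1,0],[0,0,0,0,0,0.1,0],[0,0,0,0,0,0,0]]]' |g;  python3 -m creep '[[[0,0,0,0,0,0.1,0],[0,0,0,0,0,0.1,0],[0,0,0,0,0,0,0]]]' |g; python3 -m creep '[[[0,0,0,0,0,0.1,0],[0,0,0,0,0,0,0],[0,0,0,0,0,0,0]]]' |g; python3 -m creep '[[[0,0,0,0,0,0.05,0],[0,0,0,0,0,0,0],[0,0,0,0,0,0,0]]]' |g
python3 - <<'E'
from h import *
im,d=capture("scene");cv2.imwrite("pics/s5.png",im[:,:,::-1]);P=cloud("scene",d)
# points in front of the unit's front face, in unit frame
th=np.radians(18.3);Q=P-np.array([.483,-.170,0]);ux=Q[...,0]*np.cos(th)+Q[...,1]*np.sin(th);uy=-Q[...,0]*np.sin(th)+Q[...,1]*np.cos(th)
m=(ux<-.088)&(ux>-.14)&(abs(uy)<.08)&(Q[...,2]>.01)&(Q[...,2]<.09);print(m.sum(),np.percentile(ux[m],[0,5,50]) if m.any() else "")
E
```

```text
clock: 15.68 tool_pos: [0.5194, -0.1595, 0.1772] wrist_force: [-0.5, -0.1, 6.4] 
clock: 15.93 tool_pos: [0.5194, -0.1595, 0.1752] wrist_force: [-0.5, 0.5, 6.3] 
clock: 16.18 tool_pos: [0.5194, -0.1594, 0.1742] wrist_force: [-0.4, 0.1, 6.2] 
clock: 16.43 tool_pos: [0.5194, -0.1595, 0.1737] wrist_force: [-0.8, -0.9, 6.6] 
633 [-0.13994411 -0.13194791 -0.10879888]
```

Run:
```python
from h import *
for n in("old","new"):
    if n=="old": d=np.load("pics/scene0.npy")
    else: im,d=capture("scene")
    P=cloud("scene",d);th=np.radians(18.3);Q=P-np.array([.483,-.170,0]);ux=Q[...,0]*np.cos(th)+Q[...,1]*np.sin(th);uy=-Q[...,0]*np.sin(th)+Q[...,1]*np.cos(th)
    m=(ux<-.088)&(ux>-.16)&(abs(uy)<.075)&(Q[...,2]>.012)&(Q[...,2]<.085);print(n,m.sum(),np.histogram(ux[m],np.arange(-.16,-.08,.01))[0])
s=state();print(s["tool_pos"],s["wrist_force"])
```

```text
old 126 [31 31 33 27  4  0  0]
new 691 [ 33  33  36 113 140 153 152]
[ 0.51943481 -0.15946703  0.17372823] [-0.90661722 -0.43540538  5.98269256]
```

Tray is out (front now about 45 mm ahead of the unit's face). Withdraw straight up and go back above the block.

```bash
g(){ grep -E 'clock|tool_pos|force' | grep -v finger | tr '\n' ' '; echo; }
python3 -m creep '[[[0,0,0,0,0,-0.2,0],[0,0,0,0,0,-0.4,0],[0,0,0,0,0,-0.6,0],[0,0,0,0,0,-0.6,0],[0,0,0,0,0,-0.6,0],[0,0,0,0,0,-0.6,0],[0,0,0,0,0,-0.7,0],[0,0,0,0,0,-0.8,0]]]'|g; python3 -m creep '[[[0,0,0,0,0,-0.8,0],[0,0,0,0,0,-0.8,0],[0,0,0,0,0,-0.6,0],[0,0,0,0,0,-0.2,0],[0,0,0,0,0,0,0],[0,0,0,0,0,0,0]]]'|g
python3 - <<'E'
from workcell import *
import numpy as np
s=state();print(s["tool_rot"].T@(np.array([.4831,.2152,.2425])-s["tool_pos"])*100)
E
```

```text
clock: 17.2 tool_pos: [0.5186, -0.1591, 0.2183] wrist_force: [0.2, 0.1, -1.1] 
clock: 17.7 tool_pos: [0.5186, -0.1594, 0.2417] wrist_force: [-0.3, -0.4, -1.2] 
[  8.28899907 -36.70607483  -0.08867809]
```

```bash
g(){ grep -E 'clock|tool_pos|force' | grep -v finger | tr '\n' ' '; echo; }
python3 -m creep '[[[0,0,0,0.4,-1.7,0,0],[0,0,0,0.7,-3.2,0,0],[0,0,0,0.8,-3.5,0,0],[0,0,0,0.8,-3.5,0,0],[0,0,0,0.8,-3.5,0,0],[0,0,0,0.8,-3.5,0,0],[0,0,0,0.8,-3.5,0,0],[0,0,0,0.8,-3.5,0,0]]]'|g; python3 -m creep '[[[0,0,0,0.8,-3.5,0,0],[0,0,0,0.8,-3.5,0,0],[0,0,0,0.5,-2.2,-0.1,0],[0,0,0,0.3,-1.1,0,0],[0,0,0,0,0,0,0],[0,0,0,0,0,0,0],[0,0,0,0,0,0,0],[0,0,0,0,0,0,0]]]'|g;python3 -m creep '[[[0,0,0,0,0,0,0],[0,0,0,0,0,0,0],[0,0,0,0,0,0,0],[0,0,0,0,0,0,0],[0,0,0,0,0,0,0],[0,0,0,0,0,0,0]]]'|g; python3 look.py w8
python3 - <<'E'
from workcell import *
import numpy as np
s=state();print(s["tool_rot"].T@(np.array([.4831,.2152,.2425])-s["tool_pos"])*100,s["tool_rot"])
E
```

```text
clock: 18.37 tool_pos: [0.4934, 0.1065, 0.2413] wrist_force: [0.4, 0.3, -0.5] 
clock: 19.03 tool_pos: [0.4854, 0.2081, 0.2423] wrist_force: [-0.4, 0.1, -0.6] 
clock: 19.53 tool_pos: [0.4849, 0.2104, 0.2428] wrist_force: [-0.2, -0.5, -1.3] 
[0.4849 0.2105 0.2427] [ 0.8   0.17 -0.9 ]
tip [0.4849 0.2105 0.1209] [278.  199.4] slot [648.4 273.5]
crop origin 238 161
[-0.0214437  -0.50479749  0.02369073] [[ 9.50248616e-01  3.11492476e-01  7.54888466e-05]
 [ 3.11492478e-01 -9.50248618e-01 -2.35766076e-05]
 [ 6.43892362e-05  4.59178466e-05 -9.99999997e-01]]
```

View pics/w8.png

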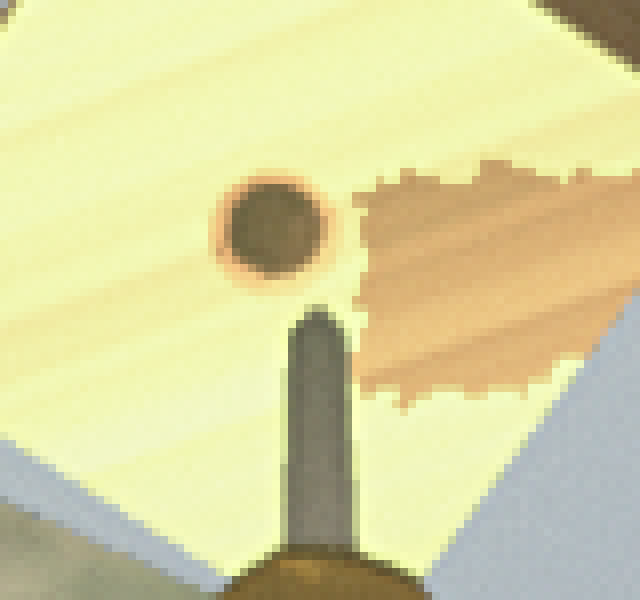

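The crop shows the hole centre at about (271.9,189) and the tip at about (277.3,199.5–202), so it is right of the hole.

Run:
```python
from h import *
c=camera_info("wrist");s=state();R=s["tool_rot"];S=cplane(c,(271.9,189),.09)
for v in(201,202):
    T=cplane(c,(277.25,v),s["tool_pos"][2]-.1218);print(S,T,(R.T@np.array([*(S-T),0])*100).round(2))
```

```text
[0.48307537 0.21573047] [0.48335124 0.2106664 ] [ 0.13 -0.49 -0.  ]
[0.48307537 0.21573047] [0.48254191 0.21040151] [ 0.22 -0.49 -0.  ]
```

```bash
g(){ grep -E 'clock|tool_pos|force' | grep -v finger | tr '\n' ' '; echo; }
python3 -m creep '[[[0,0,0,0.05,-0.25,0.3,0],[0,0,0,0.05,-0.25,0.6,0],[0,0,0,0,0,0.6,0],[0,0,0,0,0,0.6,0],[0,0,0,0,0,0.4,0],[0,0,0,0,0,0.2,0],[0,0,0,0,0,0,0],[0,0,0,0,0,0,0]]]'|g;python3 -m creep '[[[0,0,0,0,0,0,0],[0,0,0,0,0,0.15,0],[0,0,0,0,0,0.15,0],[0,0,0,0,0,0.15,0],[0,0,0,0,0,0.15,0],[0,0,0,0,0,0.15,0],[0,0,0,0,0,0.15,0],[0,0,0,0,0,0,0]]]'|g;python3 -m creep '[[[0,0,0,0,0,0.2,0],[0,0,0,0,0,0.2,0],[0,0,0,0,0,0.2,0],[0,0,0,0,0,0.2,0],[0,0,0,0,0,0,0]]]'|g
```

```text
clock: 20.25 tool_pos: [0.4842, 0.2156, 0.2156] wrist_force: [0.1, 0.4, 0.2] 
clock: 20.92 tool_pos: [0.484, 0.2154, 0.2063] wrist_force: [-0.5, -0.4, -1.2] 
clock: 21.33 tool_pos: [0.484, 0.2153, 0.1982] wrist_force: [-0.2, 0.3, -2.0]
```

```bash
g(){ grep -E 'clock|tool_pos|force' | grep -v finger | tr '\n' ' '; echo; }
python3 -m creep '[[[0,0,0,0,0,0.4,0],[0,0,0,0,0,0.7,0],[0,0,0,0,0,0.7,0],[0,0,0,0,0,0.7,0],[0,0,0,0,0,0.4,0],[0,0,0,0,0,0.1,0],[0,0,0,0,0,0,0]]]'|g; python3 -m creep '[[[0,0,0,0,0,0.3,0],[0,0,0,0,0,0.6,0],[0,0,0,0,0,0.7,0],[0,0,0,0,0,0.7,0],[0,0,0,0,0,0.5,0],[0,0,0,0,0,0.2,0],[0,0,0,0,0,0,0],[0,0,0,0,0,0,0]]]'|g
```

```text
clock: 21.92 tool_pos: [0.4839, 0.2155, 0.1681] wrist_force: [1.1, -0.4, -0.1] 
clock: 22.58 tool_pos: [0.4842, 0.2157, 0.1386] wrist_force: [0.2, -0.5, -0.3]
```

```bash
g(){ grep -E 'clock|tool_pos|force' | grep -v finger | tr '\n' ' '; echo; }
python3 -m creep '[[[0,0,0,0,0,0.2,0],[0,0,0,0,0,0.2,0],[0,0,0,0,0,0.2,0],[0,0,0,0,0,0.1,0],[0,0,0,0,0,0,0],[0,0,0,0,0,0,0]]]'|g; python3 -m creep '[[[0,0,0,0,0,0.1,0],[0,0,0,0,0,0.1,0],[0,0,0,0,0,0,0]]]'|g;  python3 -m creep '[[[0,0,0,0,0,0.05,0],[0,0,0,0,0,0.05,0],[0,0,0,0,0,0,0]]]'|g
```

```text
clock: 23.08 tool_pos: [0.4842, 0.2156, 0.1317] wrist_force: [0.2, -0.0, -1.0] 
clock: 23.33 tool_pos: [0.4842, 0.2155, 0.1296] wrist_force: [-0.5, -0.8, -0.6] 
clock: 23.58 tool_pos: [0.4843, 0.2156, 0.1289] wrist_force: [0.2, 0.2, 0.8]
```

```bash
g(){ grep -E 'clock|tool_pos|force|width' | tr '\n' ' '; echo; }
python3 -m creep '[[[0,0,0,0,0,0.03,0],[0,0,0,0,0,0,0],[0,0,0,0,0,0,0.3],[0,0,0,0,0,0,0.4],[0,0,0,0,0,0,0.5],[0,0,0,0,0,0,0.7],[0,0,0,0,0,0,0.8],[0,0,0,0,0,0,0.8]]]'|g; python3 -m creep '[[[0,0,0,0,0,0,0.8],[0,0,0,0,0,0,0.8],[0,0,0,0,0,-0.5,0.8],[0,0,0,0,0,-1.5,0.8],[0,0,0,0,0,-2.5,0.8],[0,0,0,0,0,-2.5,0.8],[0,0,0,0,0,-2.5,0.8],[0,0,0,0,0,-1,0.8]]]'|g; python3 -m creep '[[[0,0,0,0,0,-1,0.8],[0,0,0,0,0,0,0.8],[0,0,0,0,0,0,0.8],[0,0,0,0,0,0,0.8]]]'|g
python3 - <<'E'
from h import *
from scipy.optimize import least_squares
for n,(a,b,c,e) in(("scene",(235,212,262,262)),("side",(255,178,276,220))):
    im,d=capture(n);P=cloud(n,d);h=P[b:e,a:c].reshape(-1,3);h=h[(h[:,2]>.105)&(np.hypot(h[:,0]-.48,h[:,1]-.22)<.025)]
    print(n,"top z",h[:,2].max(),"was .175/.174")
    for lo in(.11,.14):
        g=h[(h[:,2]>lo)&(h[:,2]<lo+.03)];print(least_squares(lambda q:np.hypot(g[:,0]-q[0],g[:,1]-q[1])-.0115,[.483,.217],loss="soft_l1",f_scale=.001).x)
    if n=="scene":
        o=np.load("pics/scene0.npy");d0=cloud(n,o)
        for k,(a,b,c,e) in dict(tape=(305,205,350,245),gear=(275,200,308,225),spool=(238,170,270,200)).items():
            print(k,[q[(q[:,2]>.012)].mean(0).round(3).tolist() for q in (d0[b:e,a:c].reshape(-1,3),P[b:e,a:c].reshape(-1,3))])
        th=np.radians(18.3);Q=P-np.array([.483,-.170,0]);ux=Q[...,0]*np.cos(th)+Q[...,1]*np.sin(th);uy=-Q[...,0]*np.sin(th)+Q[...,1]*np.cos(th)
        m=(ux<-.088)&(ux>-.16)&(abs(uy)<.075)&(Q[...,2]>.012)&(Q[...,2]<.085);print("tray",np.histogram(ux[m],np.arange(-.16,-.08,.01))[0])
E
```

```text
clock: 24.25 tool_pos: [0.4843, 0.2156, 0.1283] wrist_force: [0.3, 0.1, 0.4] width: 0.0682 finger_force: 0.0 
clock: 24.92 tool_pos: [0.4856, 0.2168, 0.237] wrist_force: [0.9, 0.2, 0.3] width: 0.068 finger_force: 0.0 
clock: 25.25 tool_pos: [0.4836, 0.2149, 0.2422] wrist_force: [-0.6, -0.5, -0.6] width: 0.0684 finger_force: 0.0 
scene top z 0.1781639328629308 was .175/.174
[0.4847498  0.21653974]
[0.48455055 0.21685526]
tape [[0.446, 0.012, 0.037], [0.444, 0.015, 0.04]]
gear [[0.547, 0.015, 0.022], [0.548, 0.014, 0.02]]
spool [[0.68, 0.003, 0.039], [0.633, 0.051, 0.089]]
tray [ 33  33  31 114 142 154 152]
side top z 0.17391552180330636 was .175/.174
[0.48418141 0.21623905]
[0.48398935 0.21654995]
```

The screwdriver is home and upright and the tray is out. The tape and gear have not moved; the spool was hidden by the gripper in this view, but the arm never came near it.

```bash
python3 -c "
from workcell import finish_job
print(finish_job())"
```

```text
the job is handed in; nothing more can be done
None
```

Job handed in at about 25 s: the tray sprang out to about 45 mm, wrist force against the ledge and catch peaked near 10 N, the screwdriver is back home and upright in its block, and the tape and gear are undisturbed; the spool was hidden in my last check.

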